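# Sort fresh culture plates into their racks

### The job

Please sort the fresh culture plates lying on the bench before the day's specimens are plated: stack the two loose red round plates and the two loose green round ones in the rack that already holds a plate of their own colour, lids up, each seated squarely in the lid ring of the plate below. The square plate is red too but will not nest, so lay it flat, lid up, in the empty steel tray. Leave the plates already in the racks at the bottom of their stacks, and do not disturb the cup, bottle and pen nearby.

Things in the scene. Friction and masses are not known exactly. Their poses are not given: they have to be found in the camera images.
- red_1_mid (a point): Loose on the bench: round clear plate, dark red jelly, lid up, 58 mm wide, 25 g. Point: on its axis 7.5 mm above the underside; z up. Grip the lid skirt, 6 to 15 mm above the underside. Lid top at 15 mm (= stacking pitch); round its edge a bead 2 mm high, 54 mm inside. Foot 45 mm wide, 2.5 mm tall, drops into the bead of the plate below with 4.5 mm play each way.
- red_2_mid (a point): Loose on the bench: round clear plate, dark red jelly, lid up, 58 mm wide, 25 g. Point: on its axis 7.5 mm above the underside; z up. Grip the lid skirt, 6 to 15 mm above the underside. Lid top at 15 mm (= stacking pitch); round its edge a bead 2 mm high, 54 mm inside. Foot 45 mm wide, 2.5 mm tall, drops into the bead of the plate below with 4.5 mm play each way.
- green_1_mid (a point): Loose on the bench: round clear plate, green jelly, lid up, 58 mm wide, 25 g. Point: on its axis 7.5 mm above the underside; z up. Grip the lid skirt, 6 to 15 mm above the underside. Lid top at 15 mm (= stacking pitch); round its edge a bead 2 mm high, 54 mm inside. Foot 45 mm wide, 2.5 mm tall, drops into the bead of the plate below with 4.5 mm play each way.
- green_2_mid (a point): Loose on the bench: round clear plate, green jelly, lid up, 58 mm wide, 25 g. Point: on its axis 7.5 mm above the underside; z up. Grip the lid skirt, 6 to 15 mm above the underside. Lid top at 15 mm (= stacking pitch); round its edge a bead 2 mm high, 54 mm inside. Foot 45 mm wide, 2.5 mm tall, drops into the bead of the plate below with 4.5 mm play each way.
- square_mid (a point): loose on the bench: square clear plate, dark red jelly with a counting grid, lid up: 58 x 58 mm (sides along its x and y), 15 mm tall, flat underneath, so it nests on no round one; 28 g. Grip the lid skirt, 6 to 15 mm above the underside. Point at its centre, 7.5 mm above the underside.
- red_bottom_mid (a point): Bottom plate of its rack, loose, underside 6 mm above the bench: round clear plate, dark red jelly, lid up, 58 mm wide, 25 g. Point: on its axis 7.5 mm above the underside; z up. Grip the lid skirt, 6 to 15 mm above the underside. Lid top at 15 mm (= stacking pitch); round its edge a bead 2 mm high, 54 mm inside. Foot 45 mm wide, 2.5 mm tall, drops into the bead of the plate below with 4.5 mm play each way.
- green_bottom_mid (a point): Bottom plate of its rack, loose, underside 6 mm above the bench: round clear plate, green jelly, lid up, 58 mm wide, 25 g. Point: on its axis 7.5 mm above the underside; z up. Grip the lid skirt, 6 to 15 mm above the underside. Lid top at 15 mm (= stacking pitch); round its edge a bead 2 mm high, 54 mm inside. Foot 45 mm wide, 2.5 mm tall, drops into the bead of the plate below with 4.5 mm play each way.
- rack_red: rack holding the dark red plate (racks look alike), fixed. Origin on the bench under the stack's axis, z up. Foot plate 106 (x) by 80 (y) mm, top at 6 mm, with a ring like the lids'. Wire hoops 44 mm wide (along y), 48 mm tall at x = +-45 mm; the +y and -y sides are open for the fingers (spread along y). Three plates reach 53 mm.
- rack_green: rack holding the green plate (racks look alike), fixed. Origin on the bench under the stack's axis, z up. Foot plate 106 (x) by 80 (y) mm, top at 6 mm, with a ring like the lids'. Wire hoops 44 mm wide (along y), 48 mm tall at x = +-45 mm; the +y and -y sides are open for the fingers (spread along y). Three plates reach 53 mm.
- square_tray: empty square steel tray, 130 x 130 mm outside, 124 mm inside, floor 2 mm above the bench, rim 11 mm high. Fixed. Origin on the bench under its middle, sides along its x and y, z up.
- specimen_cup_mid (a point): bystander: specimen cup with orange lid, 52 mm across, 56 mm tall; point at its centre, half-way up. Leave standing.
- amber_bottle_mid (a point): bystander: small amber bottle with red cap, 31 mm across, 78 mm tall; point at its centre, half-way up. Leave standing.
- marker_mid (a point): bystander: black marker pen lying on the bench, 135 mm long, 16 mm thick; point at its middle, long axis y. Leave lying.
Mind the look-alikes: they are no part of the job. What is shaped like the part that bears green_1_mid but blue is not meant.

How it is judged:
By the outcome, as a careful person would: the job done as asked, in the order asked, and still so for the second after the job is handed in, with the robot touching nothing.
It also fails if it takes over 109 s, if anything falls off the work surface, if the arm or the gripper's body presses on something with over 40 N, if the wrist force passes 120 N, or if a joint passes its speed limit or range.

### The arm

A 7-joint arm with a two-finger parallel gripper is mounted at the origin on a cart in front of the work surface, level with it; the furniture and walls round the work are solid. World frame = base frame: x ahead of the robot, y to its left, z up, the work surface at z = 0. Lengths are in m, angles in degrees, forces in N, time in s.
With the tool pointing down it reaches from about 0.35 to 0.775 m from the base axis. Payload 3.1 kg.
Tool frame: the origin (TCP) lies on the centre line of the jaws, within the pads' length; the fingertips stand 17 mm ahead of it and the grasp point (between the pads) lies 2 mm behind it (robot.tip_reach is the distance from the TCP to the fingertips, in m); z points along the fingers, y is the direction in which the jaws open and shut (so a half turn about z gives the same grasp; the last joint's range is limited). The gripper opens to 85 mm and grips with 20 to 120 N. Pads are 22 mm wide; open, the fingers measure 114 mm over their backs; the gripper's body (76 mm by 85 mm) begins 54 mm behind the grasp point. The pads swing forward as they close: fully open they stand 13 mm farther back than shut.
Start: joints at [-77.16, 17.813, 0.802, 86.603, -0.252, 75.585, -1.558], TCP at [0.144, 0.531, 0.248] pointing down, gripper open.
Joint ranges: [-154.91, 154.91], [-16.99, 109.72], [-72.82, 74.43], [7.12, 147.25], [-82.49, 262.49], [11.32, 116.49], [-174.64, 174.64]. Speed limits (degrees/s): [159.86, 159.86, 180, 180, 180, 180, 180].

### API

Orientations are given as [roll, pitch, yaw] about the fixed x, y, z axes, in that order (R = Rz(yaw) Ry(pitch) Rx(roll)).
In Python, from station import robot, fingers, vision, workorder, recognise gives the robot as it stands. Calls block until the motion is done:
- robot.move_to(position, orientation): joint-space move of the TCP to a pose.
- robot.line_to(position, orientation=None, velocity=0.15, f_stop=None): straight line of the TCP; orientation=None keeps the orientation; velocity is the mean speed in m/s. With f_stop (N) it stops when the force on the tool has changed by that much, and returns True; else False.
- robot.move_j(angles): joint-space move.
- fingers.gripper_to(opening, force=None): opening from 0.0 (shut) to 1.0 (fully open); force is the grip in N (None keeps the last); returns when the fingers have stopped.
- robot.pause(seconds).
- robot.inverse_kinematics(position, orientation): joint angles nearest the present ones, or None.
- vision.grab_frame(name): name is "scene" or "top" or "wrist"; returns the picture (400x640x3 uint8, red, green, blue); there is no depth.
- vision.calibration(name): a dict with "mtx" (3x3 intrinsics, pixels), "extrinsics" (4x4, takes a point from world to camera coordinates); the wrist camera has in their place "T_tool_cam" (4x4, takes a point from camera to tool coordinates, whose origin is the TCP and whose axes are the flange's). Camera axes: x right, y up, looking along -z (the intrinsics and any distortion apply to the point x, -y, -z); pixel columns grow to the right and rows downward; lengths in m; the calibration is good to about 2 mm. A picture is of the moment at which its call begins: read the wrist's pose just before it. calibration takes no time and is no camera call.
A pose or a line that the arm cannot do raises robot.PlanningError and nothing moves.
- workorder.close_job(): hands the job in, once; it reports no verdict.
Trained networks look in the newest picture that a camera, given by its name, has taken for a name from the list of things; names that differ only in an ending like _2 or _b are one class to them, and where a whole thing is asked for, a point or a joint stands for the part that bears it (a point fixed in the world has none). Each returns a list of dicts, best first, with "p" (0 to 1); they miss things now and then, are a little off and sometimes report something else, mostly with a low value. They report only what shows in the picture. A call takes as long as a camera call. They do not tell look-alikes from the thing itself.
- recognise(label, camera): "rect" ([centre column, centre row, width, height] in pixels, round what is visible of it).
Readings, each from a call of its own:
- robot.current_time_s(): time.
- robot.current_joint_positions(): joint angles.
- robot.current_dq(): joint speeds.
- robot.current_joint_torque(): joint torques, N m.
- robot.current_tool_pos(): TCP position.
- robot.current_eef_rot(): TCP orientation.
- robot.current_contact_force(): force on the tool from outside, world axes, zero at the start.
- robot.current_torque(): the same for the moment, N m.
- robot.current_finger_gap(): opening from 0.0 (shut) to 1.0 (fully open).
Only numpy, scipy, OpenCV 4.12 (cv2) and the standard library are available. Lean on these libraries where they do the work, as an engineer would, in place of code of your own. Each camera call takes 0.05 s, during which the arm holds its last target.

## Working session

There is one attempt and no reset: what is moved stays moved. The work goes in short steps, each a Python script; the robot and the scene stay as the last script left them, time stands still between calls to the robot, and variables do not carry over. Pictures are saved under pics/ and viewed, and the job is handed in when it is done.

```bash
ls; mkdir -p pics
python3 - <<'E'
from station import robot, fingers, vision
import cv2, numpy as np
for n in ("scene","top"):
    im=vision.grab_frame(n); cv2.imwrite(f"pics/{n}0.png",im[:,:,::-1]); 
for n in ("scene","top","wrist"): print(n,vision.calibration(n))
print(robot.current_time_s(),robot.current_tool_pos(),robot.current_eef_rot(),robot.tip_reach)
E
```

```text
pics
scene {'mtx': array([[454.78582483,   0.        , 322.36192734],
       [  0.        , 454.78582483, 206.52090443],
       [  0.        ,   0.        ,   1.        ]]), 'extrinsics': array([[ 0.82266087, -0.56851246,  0.00476078, -0.44031473],
       [ 0.21369916,  0.31696952,  0.92404707, -0.20637757],
       [-0.5268413 , -0.75916   ,  0.38224906, -1.03136601],
       [ 0.        ,  0.        ,  0.        ,  1.        ]])}
top {'mtx': array([[416.34865509,   0.        , 312.91681737],
       [  0.        , 416.34865509, 197.0697121 ],
       [  0.        ,   0.        ,   1.        ]]), 'extrinsics': array([[-0.01444457, -0.99964197,  0.022523  ,  0.04637142],
       [ 0.99627485, -0.01247339,  0.08532783, -0.5804747 ],
       [-0.08501634,  0.02367162,  0.99609833, -1.37393338],
       [ 0.        ,  0.        ,  0.        ,  1.        ]])}
wrist {'mtx': array([[344.62587571,   0.        , 320.26075437],
       [  0.        , 344.62587571, 195.50039651],
       [  0.        ,   0.        ,   1.        ]]), 'T_tool_cam': array([[-3.60323101e-04,  9.62178492e-01,  2.72419565e-01,
         6.89495352e-02],
       [ 9.99999843e-01,  4.63720107e-04, -3.15169979e-04,
         1.56634028e-04],
       [-4.29576205e-04,  2.72419409e-01, -9.62178508e-01,
        -1.26523181e-01],
       [ 0.00000000e+00,  0.00000000e+00,  0.00000000e+00,
         1.00000000e+00]])}
0.1 [0.14429104 0.53008052 0.24732352] [-1.79877699e+02  4.58010426e-03  1.64777351e+02] 0.017
```

View pics/scene0.png

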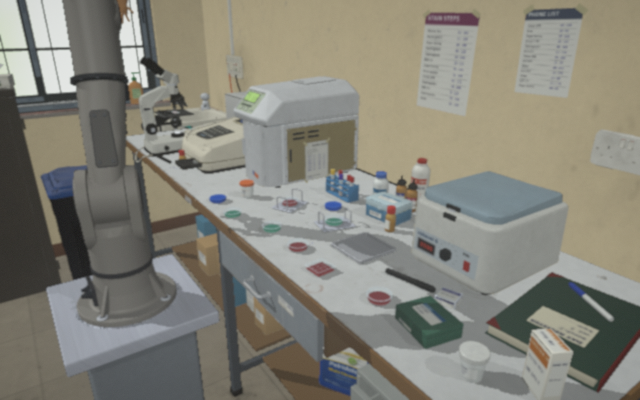

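View pics/top0.png

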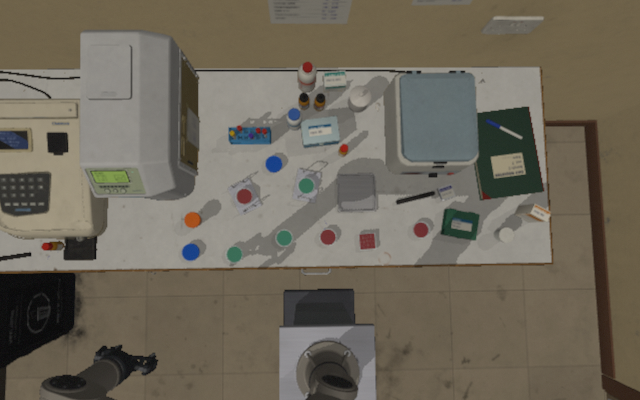

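```bash
cat > h.py <<'E'
from station import robot, fingers, vision, workorder, recognise
import cv2, numpy as np
from scipy.spatial.transform import Rotation as Rn
def pose():
    T=np.eye(4); T[:3,3]=robot.current_tool_pos(); T[:3,:3]=Rn.from_euler('xyz',robot.current_eef_rot(),degrees=True).as_matrix(); return T
def cam(name,T=None):
    c=vision.calibration(name)
    if name=='wrist': E=np.linalg.inv(T@c['T_tool_cam'])
    else: E=c['extrinsics']
    return c['mtx'],E
def topix(ME,p):
    M,E=ME; q=E[:3,:3]@np.asarray(p,float)+E[:3,3]; q=q*[1,-1,-1]; u=M@q; return u[:2]/u[2]
def toz(ME,uv,z):
    M,E=ME; d=np.linalg.inv(M)@[uv[0],uv[1],1]; d=d*[1,-1,-1]
    R=E[:3,:3].T; d=R@d; o=-R@E[:3,3]; return o+d*(z-o[2])/d[2]
def save(n,im): cv2.imwrite(f'pics/{n}.png',im[:,:,::-1])
E
python3 - <<'E'
from h import *
im=cv2.imread('pics/top0.png')
cv2.imwrite('pics/topz.png',cv2.resize(im[140:270,170:450],None,fx=2.85,fy=2.85,interpolation=cv2.INTER_CUBIC))
im=cv2.imread('pics/scene0.png')
cv2.imwrite('pics/scz.png',cv2.resize(im[170:320,200:420],None,fx=3.6,fy=3.6,interpolation=cv2.INTER_CUBIC))
C=cam('top')
for n,u in dict(r1=(328,237),sq=(367,241),r2=(421,229),g1=(284,238),g2=(235,255),rr=(244,197),rg=(306,186),tray=(356,192),b1=(191,252),b2=(274,163)).items():
    z=.021 if n in('rr','rg') else .015
    p=toz(C,u,z); print(n,p.round(3),np.hypot(*p[:2]).round(3))
E
```

```text
r1 [ 0.447 -0.01   0.015] 0.447
sq [ 0.431 -0.141  0.015] 0.454
r2 [ 0.469 -0.325  0.015] 0.571
g1 [0.446 0.137 0.015] 0.466
g2 [0.392 0.3   0.015] 0.494
rr [0.584 0.27  0.021] 0.644
rg [0.619 0.061 0.021] 0.622
tray [ 0.597 -0.108  0.015] 0.607
b1 [0.404 0.446 0.015] 0.602
b2 [0.7   0.169 0.015] 0.72
```

View pics/topz.png

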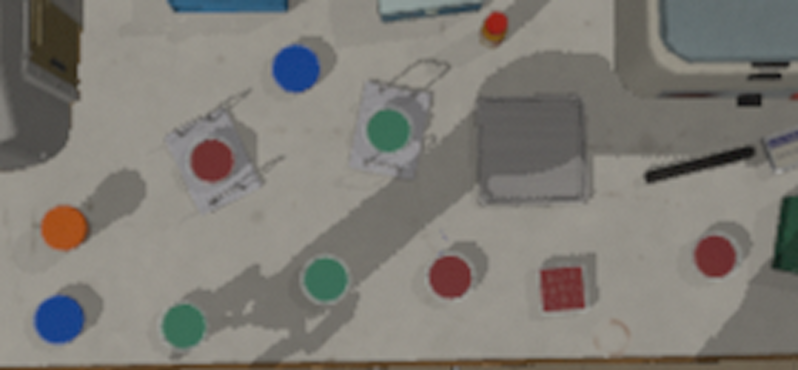

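View pics/scz.png

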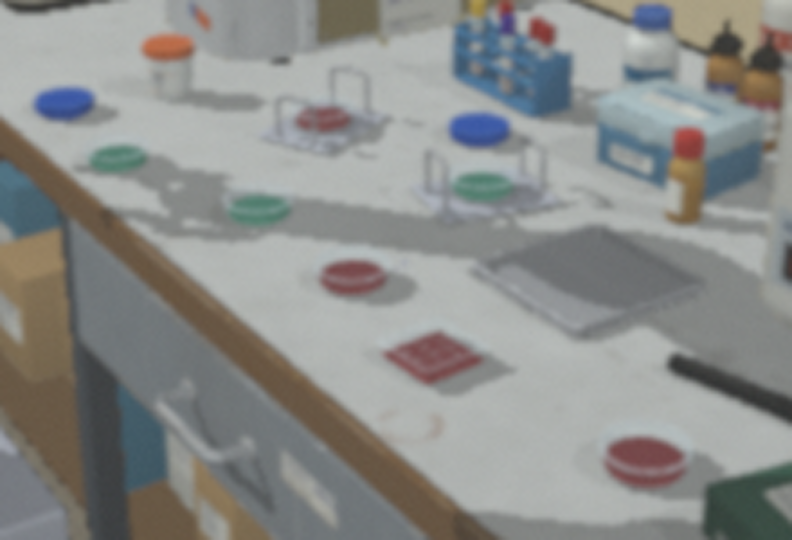

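Run:
```python
from h import *
import pickle
D=[]
for i,y in enumerate((0.2,0.0,-0.2)):
    robot.move_to([0.5,y,0.28],[180,0,0])
    T=pose(); im=vision.grab_frame('wrist'); save(f'w{i}',im); D.append((T,im))
    print(robot.current_time_s(),T[:3,3].round(4),robot.current_eef_rot(),np.round(robot.current_joint_positions(),1))
pickle.dump(D,open('w.pkl','wb'))
```

```text
1.925 [0.4994 0.2014 0.2797] [-1.79974964e+02  4.47187679e-02  1.70766463e-01] [ -52.7   17.7   38.3   86.2  -11.1   80.  -103.5]
2.7917 [0.5003 0.0027 0.2798] [-1.79911894e+02  1.74477819e-02  2.89747418e-01] [-38.5  13.3  44.5  92.1  -9.5  78.6 -82.5]
3.6583 [ 0.5013 -0.197   0.2795] [-1.79867686e+02  8.91316324e-03  3.24965203e-01] [-17.1  20.   50.   86.4 -15.5  80.8 -56. ]
```

View pics/w0.png

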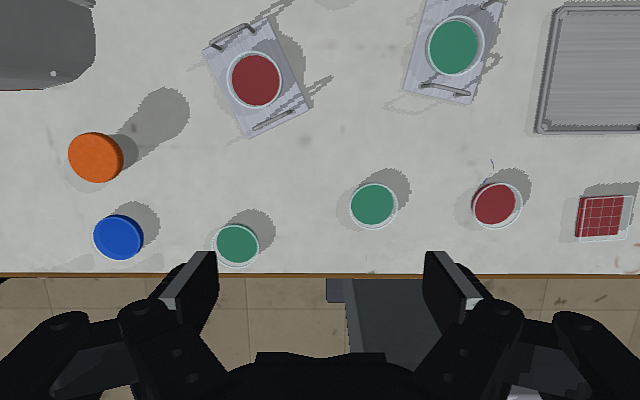

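View pics/w1.png

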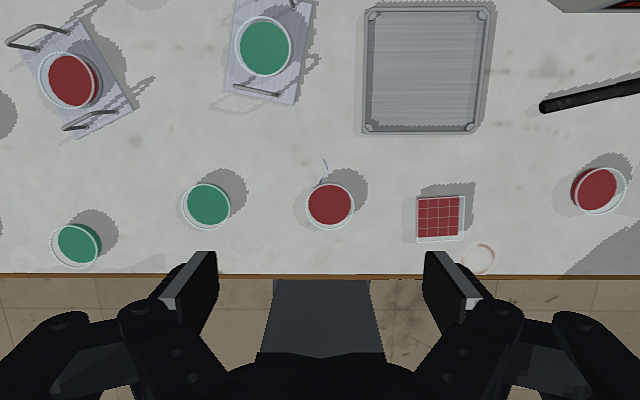

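View pics/w2.png

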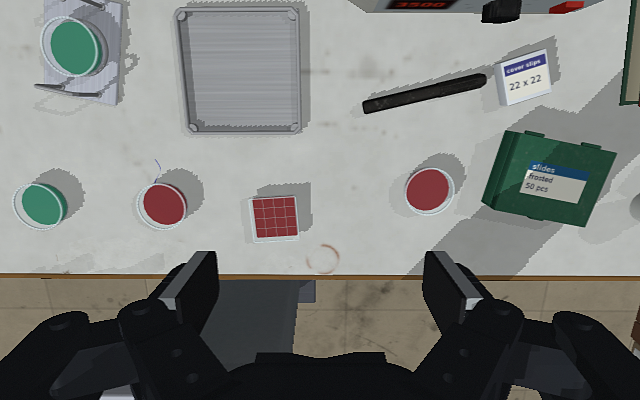

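```bash
cat > meas.py <<'E'
from h import *
import pickle
from scipy.optimize import least_squares
D=pickle.load(open('w.pkl','rb'))
def blobs(im):
    hsv=cv2.cvtColor(im,cv2.COLOR_RGB2HSV); out=[]
    for c,ms in dict(red=[((0,110,60),(8,255,255)),((170,110,60),(180,255,255))],green=[((65,90,50),(92,255,255))]).items():
        m=sum(cv2.inRange(hsv,np.array(a),np.array(b)) for a,b in ms)
        m=cv2.morphologyEx(m,cv2.MORPH_CLOSE,np.ones((5,5)))
        m[275:]=0
        n,_,st,ce=cv2.connectedComponentsWithStats(m.astype(np.uint8))
        for i in range(1,n):
            if st[i,4]>700: out.append((c,ce[i],st[i].tolist()))
    return out
guess=dict(r1=(.447,-.01),sq=(.431,-.141),r2=(.469,-.325),g1=(.446,.137),g2=(.392,.3),rr=(.584,.27),rg=(.619,.061))
B=[blobs(im) for T,im in D]; C=[cam('wrist',T) for T,im in D]
for n,g in guess.items():
    obs=[]
    for k in range(3):
        e=topix(C[k],[*g,.012])
        c=[b for b in B[k] if np.hypot(*(b[1]-e))<35 and b[2][1]>2 and b[2][0]>2]
        if c: obs.append((k,min(c,key=lambda b:np.hypot(*(b[1]-e)))))
    f=lambda p:np.concatenate([topix(C[k],p)-b[1] for k,b in obs])
    r=least_squares(f,[*g,.01]); print(n,r.x.round(4),np.abs(r.fun).max().round(2),[(k,b[0],b[2]) for k,b in obs])
E
python3 meas.py
```

```text
r1 [ 0.4458 -0.0073  0.0077] 0.29 [(0, 'red', [471, 184, 44, 40, 1323]), (1, 'red', [309, 185, 41, 40, 1291]), (2, 'red', [144, 184, 43, 41, 1315])]
sq [ 0.4292 -0.1406  0.0052] 0.74 [(0, 'red', [575, 195, 49, 42, 1644]), (1, 'red', [418, 196, 41, 41, 1475]), (2, 'red', [253, 198, 44, 40, 1516])]
r2 [ 0.465  -0.3247  0.0051] 0.42 [(1, 'red', [571, 168, 45, 42, 1418]), (2, 'red', [407, 170, 42, 40, 1311])]
g1 [0.4448 0.1395 0.0074] 0.41 [(0, 'green', [351, 185, 42, 40, 1297]), (1, 'green', [187, 185, 41, 40, 1305]), (2, 'green', [22, 184, 45, 41, 1397])]
g2 [0.393  0.3064 0.0071] 0.14 [(0, 'green', [217, 224, 40, 39, 1220]), (1, 'green', [58, 224, 43, 39, 1262])]
rr [0.5867 0.2726 0.0134] 0.0 [(0, 'red', [232, 55, 47, 51, 1841]), (1, 'red', [48, 56, 50, 50, 1850])]
rg [0.6202 0.0629 0.0141] 0.51 [(0, 'green', [430, 21, 47, 53, 1937]), (1, 'green', [240, 22, 48, 53, 1986]), (2, 'green', [51, 22, 51, 52, 2041])]
```

Run:
```python
from h import *
import pickle
D=pickle.load(open('w.pkl','rb')); C=[cam('wrist',T) for T,im in D]
def ortho(k,cx,cy,z,h,s=0.0005):
    n=int(2*h/s); src=[];dst=[]
    for a,b in((-h,-h),(-h,h),(h,-h),(h,h)):
        src.append(topix(C[k],[cx+a,cy+b,z])); dst.append([(h-b)/s,(h-a)/s])
    H=cv2.getPerspectiveTransform(np.float32(src),np.float32(dst)); return cv2.warpPerspective(D[k][1],H,(n,n))
def draw(im,cx,cy,h,pts,s=0.0005,col=(255,0,255)):
    p=np.int32([[(h-(y-cy))/s,(h-(x-cx))/s] for x,y in pts]); cv2.polylines(im,[p],True,col,1)
def rect(cx,cy,a,b,yaw):
    c,s=np.cos(np.radians(yaw)),np.sin(np.radians(yaw)); return [(cx+c*u-s*v,cy+s*u+c*v) for u,v in((-a,-b),(a,-b),(a,b),(-a,b))]
import sys
a=ortho(0,.5867,.2726,.006,.075); b=ortho(1,.6202,.0629,.006,.075)
t=ortho(1,.597,-.108,.011,.075); q=ortho(2,.4292,-.1406,.015,.075)
for im in (a,b,t,q): cv2.drawMarker(im,(150,150),(255,255,0),0,8)
save('orth',np.vstack([np.hstack([a,b]),np.hstack([t,q])]))
```

```text
(no output)
```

View pics/orth.png

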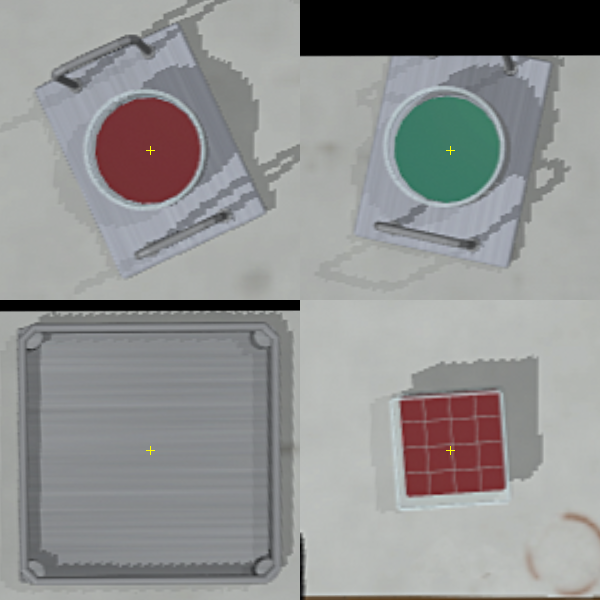

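```bash
cat >> h.py <<'E'
ZP=0.016
def st(tag):
    print(tag,round(robot.current_time_s(),2),np.round(robot.current_tool_pos(),4),np.round(robot.current_eef_rot(),1),'q',np.round(robot.current_joint_positions(),0),'gap',round(robot.current_finger_gap(),3),'F',np.round(robot.current_contact_force(),1))
def pick(x,y,yaw,zt=0.13,op=0.88):
    R=[180,0,yaw]
    robot.move_to([x,y,zt],R); 
    if abs(robot.current_finger_gap()-op)>.03: fingers.gripper_to(op,25)
    s=robot.line_to([x,y,ZP],R,velocity=0.12,f_stop=15); robot.pause(.1); st(f'down {s}')
    fingers.gripper_to(0.55,25); st('grip')
    robot.line_to([x,y,zt],R,velocity=0.15); st('lift')
def place(x,y,yaw,h,zt=0.13,op=0.82,fs=5):
    R=[180,0,yaw]
    robot.move_to([x,y,zt],R); robot.pause(.15); st('above')
    z=ZP+h
    robot.line_to([x,y,z+.008],R,velocity=0.12); robot.pause(.1)
    s=robot.line_to([x,y,z-.001],R,velocity=0.02,f_stop=fs); st(f'placed {s}')
    fingers.gripper_to(op); st('open')
    robot.line_to([x,y,zt],R,velocity=0.15)
def look(n):
    T=pose(); im=vision.grab_frame('wrist'); save(n,im); return T,im
E
python3 - <<'E'
from h import *
pick(.4458,-.0073,25.6)
look('p1')
E
```

```text
down False 6.11 [ 0.4466 -0.0073  0.0167] [ 1.80e+02 -1.00e-01  2.56e+01] q [-32.  26.  38. 119. -24.  42. -43.] gap 0.878 F [-0.2 -0.3 -0.5]
grip 6.41 [ 0.4464 -0.0072  0.0168] [-1.80e+02 -1.00e-01  2.56e+01] q [-32.  26.  38. 119. -24.  42. -43.] gap 0.666 F [-1.2  0.1  5.2]
lift 7.32 [ 0.4449 -0.0071  0.1292] [-1.80e+02  1.00e-01  2.56e+01] q [-40.  15.  45. 113. -13.  57. -53.] gap 0.666 F [-0.  -0.8 -0.5]
```

View pics/p1.png

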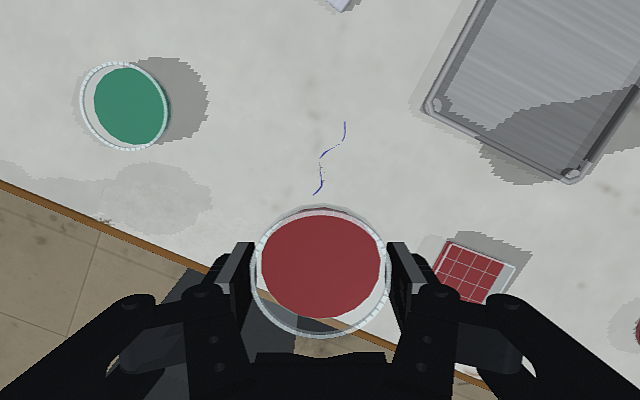

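Held red_1 level between the pads (320,268). Now to the red rack.

Run:
```python
from h import *
place(.5867,.2726,25.6,.021)
st('up'); look('p2')
```

```text
above 8.71 [0.5872 0.27   0.1307] [180.   -0.   25.4] q [-49.  37.  36.  81. -23.  69. -74.] gap 0.666 F [-1.  -0.1  0.8]
placed True 10.07 [0.5869 0.2728 0.0379] [-180.    -0.    25.6] q [-47.  43.  34.  85. -26.  60. -72.] gap 0.667 F [-0.1 -0.2  4. ]
open 10.36 [0.5857 0.2724 0.0364] [-1.80e+02  1.00e-01  2.56e+01] q [-47.  43.  34.  86. -26.  60. -72.] gap 0.821 F [0.5 0.7 0.8]
up 11.12 [0.5859 0.2725 0.1291] [-1.80e+02  1.00e-01  2.56e+01] q [-49.  37.  36.  81. -23.  69. -74.] gap 0.821 F [-0.6 -0.  -0.3]
```

View pics/p2.png

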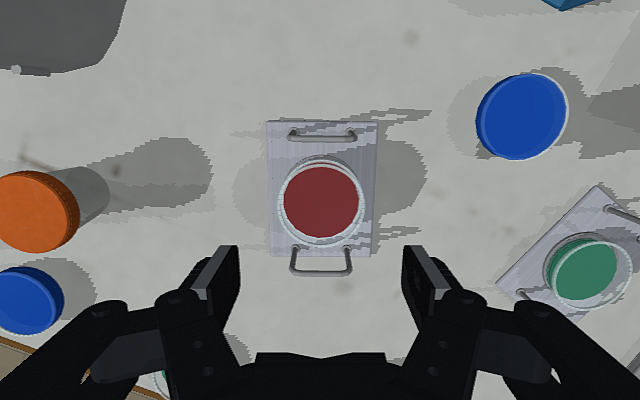

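Run:
```python
from h import *
robot.move_to([.48,0,.16],[180,0,25.6])
pick(.465,-.3247,65)
look('p3')
```

```text
down False 14.98 [ 0.4657 -0.3253  0.017 ] [179.9   0.   65. ] q [  8.  37.  36. 100. -28.  51.  31.] gap 0.878 F [-0.2 -0.8  0.4]
grip 15.28 [ 0.4655 -0.325   0.017 ] [179.9  -0.   65. ] q [  8.  37.  36. 100. -28.  51.  31.] gap 0.668 F [-0.4  0.7  6.4]
lift 16.19 [ 0.4644 -0.3239  0.1289] [-179.9   -0.    65. ] q [  4.  29.  41.  95. -21.  64.  26.] gap 0.666 F [-0.2  1.3 -0.8]
```

View pics/p3.png

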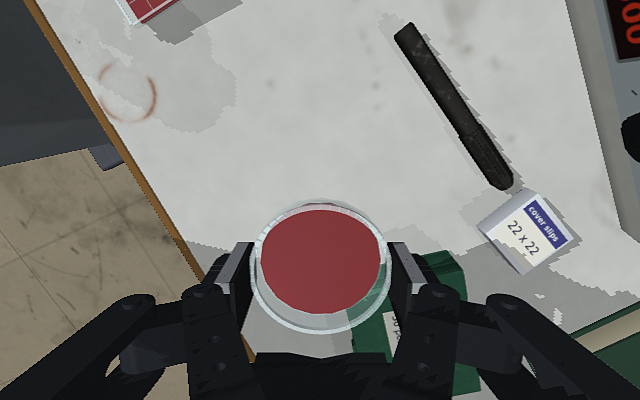

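Run:
```python
from h import *
robot.move_to([.48,0,.18],[180,0,35])
place(.5867,.2726,25.6,.036,zt=.15)
st('up'); look('p4')
```

```text
above 18.77 [0.5874 0.2698 0.151 ] [ 1.80e+02 -1.00e-01  2.54e+01] q [-52.  38.  42.  79. -25.  72. -72.] gap 0.668 F [-0.  -0.2 -0. ]
placed True 20.18 [0.5869 0.2727 0.053 ] [-180.    -0.    25.6] q [-50.  43.  39.  85. -29.  62. -70.] gap 0.666 F [-0.1  0.3  4.8]
open 20.47 [0.5858 0.2725 0.0515] [-1.80e+02  1.00e-01  2.56e+01] q [-50.  43.  39.  85. -29.  62. -70.] gap 0.821 F [ 0.4 -0.  -0.4]
up 21.27 [0.5859 0.2725 0.149 ] [-1.80e+02  1.00e-01  2.56e+01] q [-52.  38.  42.  79. -26.  72. -72.] gap 0.819 F [-0.8 -0.1 -0.1]
```

View pics/p4.png

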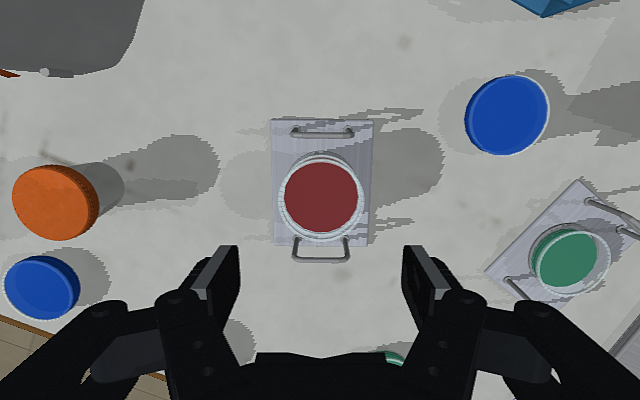

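Three reds concentric at (322,198), contact heights 21.1 and 36.0 mm above the pick height, as expected for seated plates. Greens next.

Run:
```python
from h import *
pick(.4448,.1395,-12.1)
place(.6205,.062,-12.1,.021)
look('p5')
```

```text
down False 23.54 [0.4455 0.1397 0.0167] [-1.799e+02 -1.000e-01 -1.210e+01] q [-57.  31.  48. 117. -33.  46. -91.] gap 0.876 F [1.  0.1 0.4]
grip 23.84 [0.4453 0.1398 0.0168] [-179.9   -0.   -12.1] q [-57.  31.  48. 117. -33.  46. -91.] gap 0.664 F [-1.6 -0.3  6.2]
lift 24.75 [0.4439 0.1395 0.1292] [ 1.80e+02  1.00e-01 -1.21e+01] q [ -65.   21.   58.  111.  -21.   59. -101.] gap 0.67 F [-0.6  0.  -1.7]
above 25.69 [0.6193 0.0644 0.1299] [-1.799e+02  1.000e-01 -1.200e+01] q [-39.  39.  52.  85. -32.  71. -85.] gap 0.668 F [ 0.7 -0.  -1.3]
placed True 27.06 [0.6207 0.0621 0.0378] [-180.    -0.   -12.1] q [-37.  45.  48.  90. -37.  62. -82.] gap 0.661 F [-0.9  0.4  4.8]
open 27.34 [0.6196 0.0623 0.0365] [ 1.80e+02  1.00e-01 -1.21e+01] q [-37.  45.  48.  90. -37.  62. -82.] gap 0.821 F [-0.4 -0.6 -0.6]
```

View pics/p5.png

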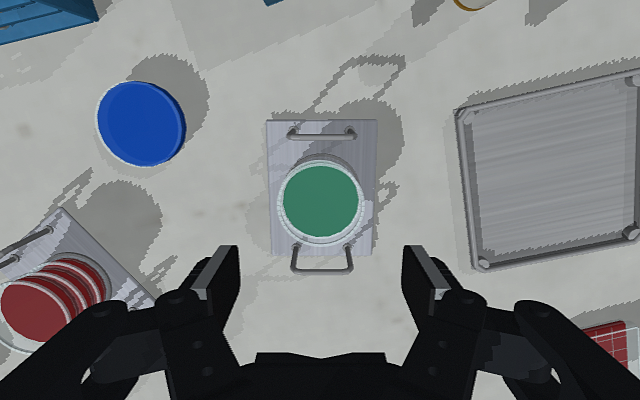

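Run:
```python
from h import *
robot.move_to([.48,.15,.17],[180,0,10]); st('t')
pick(.393,.3064,30)
robot.move_to([.5,.12,.18],[180,0,0]); st('t2')
place(.6205,.062,-12.1,.036,zt=.15)
look('p6')
```

```text
t 28.88 [0.4806 0.1495 0.1699] [ 1.799e+02 -1.000e-01  9.900e+00] q [-61.  22.  55. 102. -20.  66. -80.] gap 0.821 F [ 0.4 -0.6  0.2]
down False 31.06 [0.3936 0.3069 0.0168] [-1.8e+02 -1.0e-01  3.0e+01] q [-71.  32.  41. 111. -29.  47. -74.] gap 0.88 F [ 0.3  0.8 -0.6]
grip 31.36 [0.3934 0.3068 0.0169] [-1.8e+02 -1.0e-01  3.0e+01] q [-71.  32.  41. 111. -29.  47. -74.] gap 0.67 F [-0.9 -1.3  6.5]
lift 32.27 [0.3922 0.3061 0.1291] [1.8e+02 1.0e-01 3.0e+01] q [-77.  23.  48. 106. -19.  60. -82.] gap 0.67 F [ 0.5 -0.2 -0.1]
t2 33.15 [0.4989 0.1223 0.1789] [-179.9    0.2    0.2] q [-59.  24.  58. 100. -22.  68. -85.] gap 0.666 F [-0.6  0.5 -1.2]
above 33.91 [0.6198 0.0647 0.15  ] [-1.799e+02  1.000e-01 -1.190e+01] q [-41.  40.  56.  84. -34.  74. -84.] gap 0.668 F [-0.8  0.2 -0.6]
placed True 35.32 [0.6207 0.062  0.053 ] [-180.    -0.   -12.1] q [-39.  45.  52.  90. -39.  64. -81.] gap 0.665 F [-0.4 -1.3  4.4]
open 35.6 [0.6196 0.0622 0.0515] [ 1.80e+02  1.00e-01 -1.21e+01] q [-39.  46.  52.  90. -38.  64. -81.] gap 0.82 F [ 0.2 -0.2 -0.2]
```

View pics/p6.png

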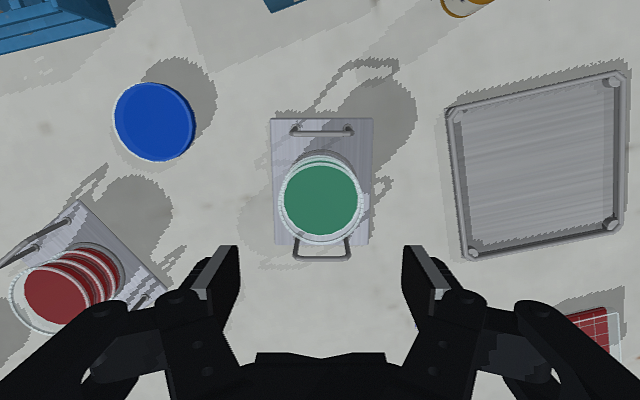

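Run:
```python
from h import *
robot.move_to([.5,-.06,.17],[180,0,0]); st('t')
pick(.429,-.141,4)
place(.596,-.108,0,.002,op=.78)
robot.move_to([.5,-.05,.28],[180,0,0]); st('end'); robot.pause(.2)
look('p7'); im=vision.grab_frame('scene'); save('scene1',im)
save('scene1z',cv2.resize(im[170:320,200:420],None,fx=3.6,fy=3.6,interpolation=cv2.INTER_CUBIC))
```

```text
t 37.17 [ 0.5003 -0.059   0.1696] [-179.9   -0.     0. ] q [-41.  25.  61. 102. -23.  67. -63.] gap 0.818 F [-0.4  0.  -0.3]
down False 39.13 [ 0.4297 -0.1412  0.0167] [ 1.8e+02 -1.0e-01  4.0e+00] q [-24.  31.  51. 119. -34.  46. -38.] gap 0.878 F [-0.5 -0.5  0.6]
grip 39.43 [ 0.4296 -0.1411  0.0167] [-1.8e+02 -1.0e-01  4.0e+00] q [-24.  31.  51. 119. -34.  46. -38.] gap 0.673 F [0.3 1.6 6.4]
lift 40.34 [ 0.4283 -0.1405  0.1292] [-1.8e+02  1.0e-01  4.0e+00] q [-34.  21.  62. 113. -21.  59. -48.] gap 0.67 F [-0.3  1.3 -0.7]
above 41.21 [ 0.5944 -0.1093  0.1302] [-180.     0.    -0.2] q [-26.  39.  55.  89. -33.  70. -55.] gap 0.671 F [-0.6  0.2  0.1]
placed True 42.73 [ 0.5962 -0.1079  0.0188] [-180.   -0.    0.] q [-23.  46.  50.  94. -39.  59. -51.] gap 0.675 F [-0.1  1.9  5. ]
open 42.99 [ 0.5951 -0.1075  0.0175] [-1.8e+02  1.0e-01  0.0e+00] q [-23.  46.  50.  94. -39.  59. -51.] gap 0.778 F [0.1 0.4 0.2]
end 44.67 [ 0.4999 -0.0494  0.2789] [-1.8e+02  1.0e-01  0.0e+00] q [-47.  19.  67.  92. -18.  80. -68.] gap 0.779 F [0.7 0.9 0.2]
```

View pics/p7.png

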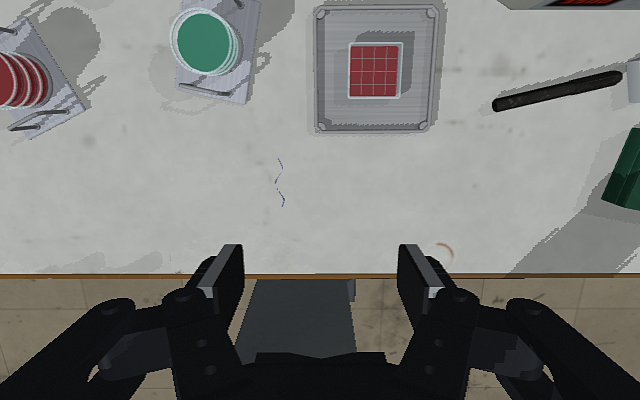

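View pics/scene1z.png

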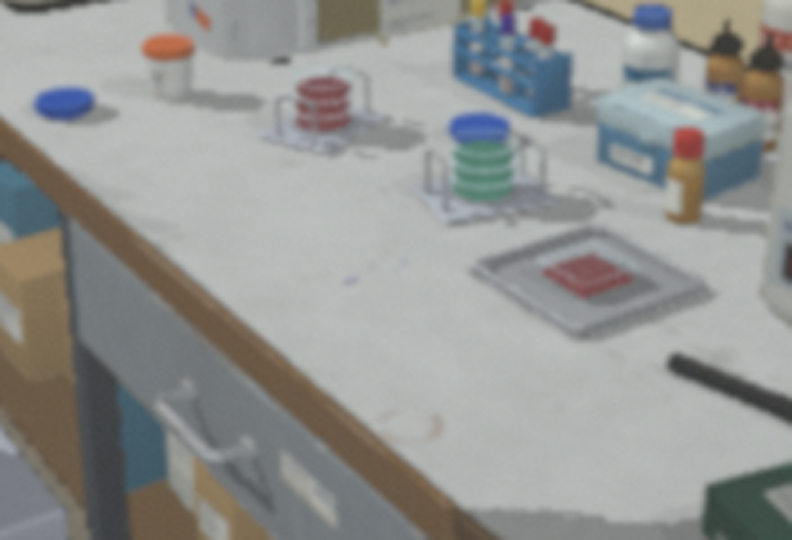

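Run:
```python
from h import *
import pickle,re
D=[]
for y in(.1,.25):
    robot.move_to([.52,y,.28],[180,0,0]); robot.pause(.2); T=pose(); im=vision.grab_frame('wrist'); D.append((T,im))
save('fin',np.vstack([cv2.resize(im[0:140],(800,175)) for T,im in D]))
for im,n in((D[1][1],'finr'),(D[0][1],'fing')): pass
# jelly top-face: lid-coloured contours -> predicted lid-top circle overlays
for (T,im),tag in zip(D,'ab'):
    C=cam('wrist',T); big=cv2.resize(im,None,fx=4,fy=4,interpolation=cv2.INTER_CUBIC)
    crops=[]
    for x,y in((.586,.2726),(.6198,.0622)):
        for z in(.051,):
            a=np.linspace(0,6.283,60); p=np.int32([topix(C,[x+.029*np.cos(t),y+.029*np.sin(t),z])*4 for t in a]); cv2.polylines(big,[p],True,(255,0,255),1)
        c=(topix(C,[x,y,.04])*4).astype(int); c=np.clip(c,[200,200],[2360,1400]); crops.append(big[c[1]-200:c[1]+200,c[0]-200:c[0]+200])
    save('chk'+tag,np.hstack(crops))
print(robot.current_time_s())
```

```text
46.775
```

View pics/chka.png

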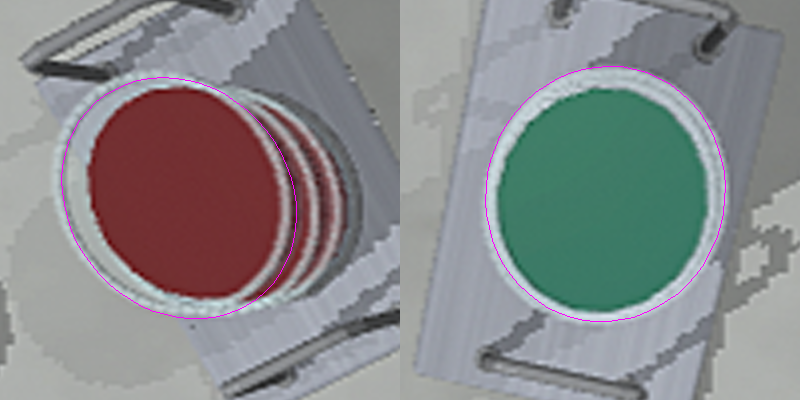

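View pics/chkb.png

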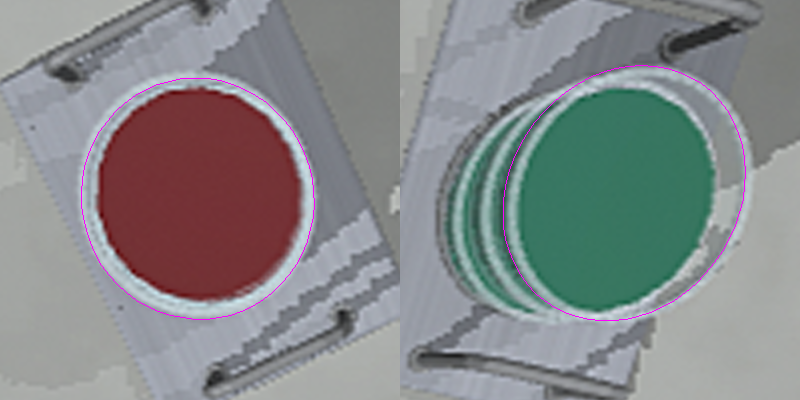

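The predicted 51 mm lid-top circles lie on the lids in both views to within about 1–2 mm. The plates in each stack are evenly spaced, level and concentric.

Run:
```python
from h import *
workorder.close_job()
```

```text
the job is handed in; nothing more can be done
```

The plates are sorted and the job was handed in at about 47 s. `red_1` and `red_2` are on the red rack's plate, `green_1` and `green_2` are on the green rack's plate, and the square plate lies in the steel tray. I worked in the order you gave: reds, greens, then the square.

**Stack heights:** each round plate made contact 21 mm and then 36 mm above its pick height. These are the values expected for plates seated in the lid ring below.

**Final pictures:** two wrist views show both stacks level and concentric. The top lids lie within about 1–2 mm of the predicted 51 mm height, well inside the 4.5 mm play. The square plate shows lid up, flat and centred in the tray.

**Bystanders:** the cup, bottle, marker pen and the two blue look-alikes appear unmoved in the final scene and wrist pictures. I compared these by eye and did not measure them.

No check failed.

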